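# Open the filler's drive box with its red quarter-turn key

### The arm

A 6-joint arm with a two-finger parallel gripper is mounted at the origin on the work surface. World frame = base frame: x ahead of the robot, y to its left, z up, the work surface at z = 0. Lengths are in mm, angles in degrees, forces in N, time in s.
With the tool pointing down it reaches from about 350 to 775 mm from the base axis. Payload 5.5 kg.
Tool frame: the origin (TCP) lies at the very end of the fingers, on their centre line; the grasp point (between the pads) lies 19 mm behind it; z points along the fingers, y is the direction in which the jaws open and shut (so a half turn about z gives the same grasp; the last joint's range is limited). The gripper opens to 85 mm and grips with 20 to 120 N. Pads are 22 mm wide; open, the fingers measure 114 mm over their backs; the gripper's body (76 mm by 85 mm) begins 54 mm behind the grasp point. The pads swing forward as they close: fully open they stand 13 mm farther back than shut.
Start: joints at [60.183, 17.945, 2.641, 74.691, 0, 82.002], TCP at [213.734, 533.844, 231.323] pointing down, gripper open.
Joint ranges: [-158.12, 158.12], [-49.38, 96.58], [-58.88, 72.47], [-126.05, 133.96], [-84.25, 85.87], [-180, 180]. Speed limits (degrees/s): [147.25, 147.25, 180, 180, 180, 180].

### API

Orientations are given as a 3x3 rotation matrix whose columns are the frame's x, y, z axes.
In Python, from rig import arm, imaging gives the robot as it stands. The module is installed in compiled form; this text tells all that it offers.
- The arm moves only by the tool carry_out, never from a script. Its argument "plan" is a list that holds one entry, the list of rows, each a list of 5 numbers: the finger opening in mm, from 0 to 85.4, then the shift along the tool's x, y, z in units of 25 mm (1.0 is 25 mm), then the turn about the tool's z in units of 6 degrees (1.0 is 6 degrees). A call has 1 to 12 rows; each row shifts and turns the commanded pose from where the row before left it, along the tool's axes as they then stand; what a row does not reach is not made up. A row lasts 1/8 s, in which the tool goes at most 62.5 mm and 10.7 degrees, less where a joint would pass 70% of its speed; a pose out of reach is approached as far as the arm can. A call is refused whole if a number of a shift passes 1 or a number of a turn 1, either way. A call with a gripper value outside its range is refused whole. The fingers move at their own pace and stop on an object; "grip_force" is the grip in N (left out, the last holds). Time passes only in rows, so rows that do not move let the fingers close. It gives the time, the measured TCP pose, the force and the opening at its end, in the units of the state.
- arm.observe(): the state, without advancing time (a new reading comes with each control period).
- imaging.grab_frame(name): name is "side" or "top"; returns a dict with "frame" (480x640x3 uint8, red, green, blue), "fx", "fy", "cx", "cy" (pixels), "extrinsics" (4x4, takes a point from world to camera coordinates). Camera axes: x right, y down, z forward; pixel columns grow to the right and rows downward; lengths in mm; the calibration is good to about 2 mm. A picture is of the moment at which its call begins. There is no depth.
- arm.finish_job(): hands the job in, once; it reports no verdict.
The state is a dict: "clock": time; "joint_positions": joint angles; "qvel": joint speeds; "effort": joint torques, N m; "ee_pos": TCP position; "tool_rot": TCP orientation; "wrist_force": force on the tool from outside, world axes, zero at the start; "ft_torque": the same for the moment, N m; "finger_gap": finger opening in mm.
Only numpy, scipy, OpenCV 4.12 (cv2) and the standard library are available. Lean on these libraries where they do the work, as an engineer would, in place of code of your own. Each camera call takes 0.05 s, during which the arm holds its last target.

### The job

Two identical metal drive boxes stand on the filling bench, each with a winged key in the latch on its roof. Turn the red key a quarter turn anticlockwise (seen from above) to its stop, then swing that box's front panel open by its black handle, to 60 degrees or so, and let go. Leave the box with the blue key locked and shut.

Things in the scene. Friction and masses are not known exactly. Their poses are not given: they have to be found in the camera images.
- key (a joint): angle of the red key about its vertical axis, rad: 0 to 0.12 at the start (locked), grows as it is turned anticlockwise seen from above, end stop 1.571 (unlocked). The key stays in its latch, takes about 0.05 Nm and stays where it is left. Its cam holds the panel shut until it is past about 1.25.
- key_grip (a point): middle of the red key's upright wing, on the turning axis, 25 mm above the box's roof. Wing: 42 mm long (this point's x axis, turns with the key), 9 mm thick (y), 24 mm tall. Locked, it points square to the panel; unlocked, parallel to it. It stands 40 mm behind the panel; the box (160 deep, 180 wide, 150 mm high) is fixed, its panel within 0.25 rad of facing the robot.
- panel (a joint): opening angle of the red-key box's front panel, rad: 0 shut, grows as it swings out towards the robot (clockwise seen from above), end stop 1.75. The hinge is vertical, at the panel's left edge as the robot sees it, with light friction (about 0.1 Nm): it stays where it is left.
- panel_handle (a point): middle of the panel's black bar handle: a level round bar, 10 mm thick, 70 mm long along this point's y axis, 47 mm out from the hinge plane (38 mm clear behind it for a finger), 14 mm below the roof's level. This point's -x axis points straight out from the panel, +y towards the hinge; it turns with the panel.
- panel_hinge (a point): point on the panel's vertical hinge axis, at the height of the handle; from it the handle's middle lies 115 mm along the panel and 47 mm out from it.
- spare_key (a joint): angle of the blue key of the other, otherwise identical box (must stay locked), rad, as for the red one.
- spare_panel (a joint): opening angle of the other box's panel (must stay shut), rad.

How it is judged:
By the outcome, as a careful person would: the job done as asked, in the order asked, and still so for the second after the job is handed in, with the robot touching nothing.
It also fails if it takes over 48 s, if anything falls off the work surface, if the arm or the gripper's body presses on something with over 40 N, if the wrist force passes 120 N, or if a joint passes its speed limit or range.

## Working session

There is one attempt and no reset: what is moved stays moved. The work goes in short steps, Python scripts to look and compute and a tool call to move; the robot and the scene stay as the last step left them, time stands still between calls to the robot, and variables do not carry over. Pictures are saved under pics/ and viewed, and the job is handed in when it is done.

Besides the shell and the picture viewer there is one more tool, called as name(argument=value, ...) on one line, values as JSON. carry_out: Moves the arm, as the interface text tells. Its arguments: {"type":"object","properties":{"plan":{"type":"array","items":{"type":"array","items":{"type":"array","items":{"type":"number"}}}},"grip_force":{"type":"number"}},"required":["plan"]}

```bash
mkdir -p pics
python3 - <<'E'
from rig import arm, imaging
import cv2
s=arm.observe()
for k,v in s.items(): print(k,v)
for n in("side","top"):
    f=imaging.grab_frame(n)
    cv2.imwrite(f"pics/{n}0.png",f["frame"][:,:,::-1])
    print(n,f["fx"],f["fy"],f["cx"],f["cy"],f["extrinsics"])
E
```

```text
clock 0.0
joint_positions [ 6.01821149e+01  1.79928249e+01  2.57921409e+00  7.46926523e+01
 -6.35145818e-04  8.20033836e+01]
qvel [-0.00607614  0.03048804  0.12324046 -0.02990375  0.02929977  0.02374224]
effort [-7.47812119e-04 -4.80627322e+01  2.98534244e+01  1.91447436e-02
 -1.25901861e-04  3.86108681e-06]
ee_pos [213.47429271 533.35732286 230.40480519]
tool_rot [[-9.28347799e-01  3.71711624e-01 -9.12592526e-04]
 [ 3.71712663e-01  9.28346428e-01 -1.61461723e-03]
 [ 2.47030020e-04 -1.83814854e-03 -9.99998280e-01]]
wrist_force [ 0.00576654  0.21790153 -0.20835592]
ft_torque [-0.02268092 -0.04442635 -0.02695745]
finger_gap 85.66714055639898
side 584.3012342983908 584.3012342983908 311.9914651196362 227.85529361134823 [[-9.83776225e-01 -1.79057101e-01 -1.10857615e-02  6.00132961e+02]
 [-1.35764804e-01  7.83464438e-01 -6.06425092e-01  1.26911703e+02]
 [ 1.17270019e-01 -5.95081532e-01 -7.95063339e-01  1.12105616e+03]
 [ 0.00000000e+00  0.00000000e+00  0.00000000e+00  1.00000000e+00]]
top 512.9966393880507 512.9966393880507 321.12226376101376 243.23838869783853 [[-1.38837766e-02 -9.99159175e-01 -3.85769769e-02  4.78532961e+01]
 [-9.98693926e-01  1.57538494e-02 -4.86030764e-02  5.74680124e+02]
 [ 4.91699456e-02  3.78517983e-02 -9.98072922e-01  8.93879315e+02]
 [ 0.00000000e+00  0.00000000e+00  0.00000000e+00  1.00000000e+00]]
```

View pics/side0.png

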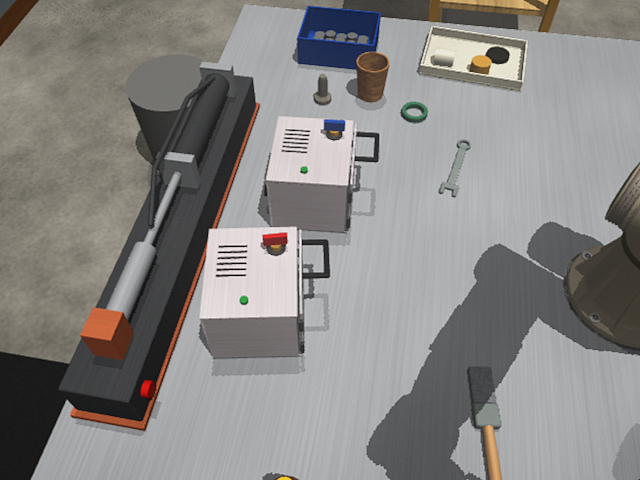

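View pics/top0.png

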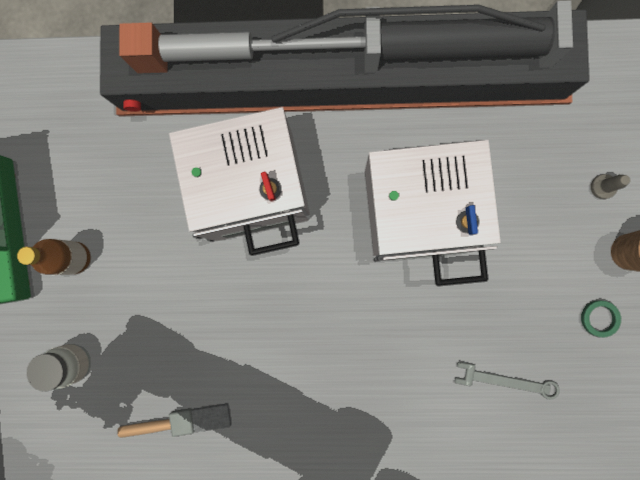

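The red-key box is on the left of the top view (key about (268,187), handle about (272,245)). The blue box is to its right, key about (472,220). I'll enlarge the red box.

Run:
```python
import cv2
a=cv2.imread("pics/top0.png")[95:265,160:320]; cv2.imwrite("pics/topc.png",cv2.resize(a,None,fx=3.5,fy=3.5,interpolation=cv2.INTER_CUBIC))
a=cv2.imread("pics/side0.png")[215:365,190:340]; cv2.imwrite("pics/sidec.png",cv2.resize(a,None,fx=4,fy=4,interpolation=cv2.INTER_CUBIC))
```

```text
(no output)
```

View pics/topc.png

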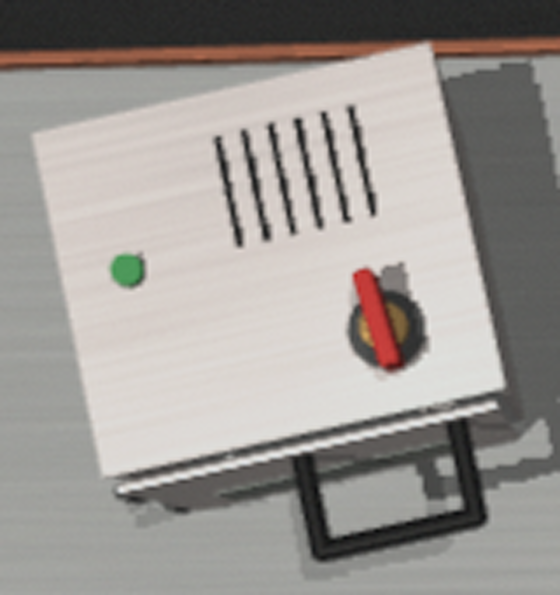

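View pics/sidec.png

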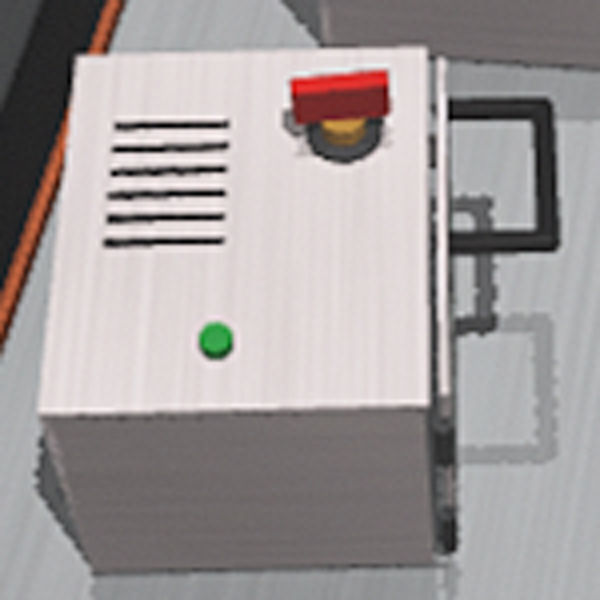

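```bash
cat > h.py <<'E'
import numpy as np, cv2
from rig import arm, imaging
C={}
C['side']=(584.3012342983908,311.9914651196362,227.85529361134823,np.array([[-9.83776225e-01,-1.79057101e-01,-1.10857615e-02,6.00132961e+02],[-1.35764804e-01,7.83464438e-01,-6.06425092e-01,1.26911703e+02],[1.17270019e-01,-5.95081532e-01,-7.95063339e-01,1.12105616e+03]]))
C['top']=(512.9966393880507,321.12226376101376,243.23838869783853,np.array([[-1.38837766e-02,-9.99159175e-01,-3.85769769e-02,4.78532961e+01],[-9.98693926e-01,1.57538494e-02,-4.86030764e-02,5.74680124e+02],[4.91699456e-02,3.78517983e-02,-9.98072922e-01,8.93879315e+02]]))
def P(n):
    f,cx,cy,E=C[n]; return np.array([[f,0,cx],[0,f,cy],[0,0,1]])@E
def proj(n,X):
    h=P(n)@np.append(X,1); return h[:2]/h[2]
def tri(t,s):
    X=cv2.triangulatePoints(P('top'),P('side'),np.array(t,float).reshape(2,1),np.array(s,float).reshape(2,1)); return (X[:3]/X[3]).ravel()
def atz(n,uv,z):
    f,cx,cy,E=C[n]; R=E[:,:3];c=-R.T@E[:,3]; d=R.T@np.array([(uv[0]-cx)/f,(uv[1]-cy)/f,1]); return c+d*(z-c[2])/d[2]
E
cat > m.py <<'E'
from h import *
T=lambda p:(p[0]/3.5+160-.36,p[1]/3.5+95-.36)
S=lambda p:(p[0]/4+190-.37,p[1]/4+215-.37)
np.set_printoptions(precision=1,suppress=True)
L={'BL':((33,133),(40,413),150),'BR':((430,43),(77,57),150),'FR':((505,388),(425,48),150),'FL':((103,477),(428,410),150),
'hL':((320,552),(550,243),136),'hR':((478,520),(543,105),136),
'keyback_top':((362,272),(291,78),187),'keyfront_top':((388,362),(388,72),187)}
for k,(t,s,z) in L.items():
    X=tri(T(t),S(s)); print(k,X,'top@z',atz('top',T(t),z),'side@z',atz('side',S(s),z))
E
python3 m.py
```

```text
BL [742.2 266.  150.8] top@z [743.  266.4 150. ] side@z [741.9 265.7 150. ]
BR [778.6  90.6 149.1] top@z [778.7  90.5 150. ] side@z [778.1  91.3 150. ]
FR [626.5  59.5 149.5] top@z [626.3  59.5 150. ] side@z [626.6  59.9 150. ]
FL [590.5 236.2 147.3] top@z [590.6 235.4 150. ] side@z [589.9 237.6 150. ]
hL [556.6 142.9 136.2] top@z [557. 143. 136.] side@z [556.3 142.8 136. ]
hR [570.6  73.  137.7] top@z [570.   73.1 136. ] side@z [571.3  71.8 136. ]
keyback_top [671.1 115.2 190.4] top@z [671.2 115.7 187. ] side@z [672.3 112.8 187. ]
keyfront_top [632.5 104.8 189.9] top@z [633.4 105.2 187. ] side@z [632.7 102.7 187. ]
```

carry_out(plan=[[[85,-0.94,-0.38,0,0],[85,-0.94,-0.38,0,0],[85,-0.94,-0.38,0,0],[85,-0.94,-0.38,0,0],[85,-0.94,-0.38,0,0],[85,-0.94,-0.38,0,0],[85,-0.94,-0.38,0,0],[85,-0.94,-0.38,0,0],[85,-0.94,-0.38,0,0],[85,-0.94,-0.38,0,0],[85,-0.94,-0.38,0,0],[85,-0.94,-0.38,0,0]]])

```text
clock: 1.6
ee_pos: [433.4, 322.5, 230.8]
tool_rot: [[-0.928, 0.372, -0.001], [0.372, 0.928, -0.0], [0.001, -0.001, -1.0]]
wrist_force: [0.2, -0.7, 0.3]
finger_gap: 85.0
```

carry_out(plan=[[[85,-0.94,-0.38,0,0],[85,-0.94,-0.38,0,0],[85,-0.94,-0.38,0,0],[85,-0.94,-0.38,0,0],[85,-0.94,-0.38,0,0],[85,-0.94,-0.38,0,0],[85,-0.94,-0.38,0,0],[85,-0.94,-0.38,0,0],[85,-0.94,-0.38,0,0],[85,-0.94,-0.38,0,0],[85,-0.94,-0.38,0,0],[85,-0.94,-0.38,0,0]]])

```text
clock: 3.1
ee_pos: [653.6, 111.4, 231.1]
tool_rot: [[-0.928, 0.372, -0.0], [0.372, 0.928, 0.0], [0.0, 0.0, -1.0]]
wrist_force: [0.6, 0.3, 0.2]
finger_gap: 84.8
```

carry_out(plan=[[[50,0,0,0,-1],[50,0,0,0,-1],[50,0,0,0,-1],[50,0,0,0,-1],[50,0,0,0,-1],[50,0,0,0,-1],[50,0,0,0,-0.2],[50,0,0,0,0]]])

```text
clock: 4.1
ee_pos: [652.8, 112.3, 231.1]
tool_rot: [[-0.965, -0.264, -0.0], [-0.264, 0.965, 0.0], [0.0, 0.0, -1.0]]
wrist_force: [-0.4, -0.3, -0.6]
finger_gap: 50.2
```

carry_out(plan=[[[50,0.08,-0.06,0.5,0],[50,0,0,0.6,0],[50,0,0,0.4,0],[50,0,0,0,0]]])

```text
clock: 4.6
ee_pos: [650.1, 110.6, 192.1]
tool_rot: [[-0.964, -0.265, -0.003], [-0.265, 0.964, -0.0], [0.003, 0.001, -1.0]]
wrist_force: [0.6, 0.4, 0.3]
finger_gap: 50.0
```

```bash
cat > look.py <<'E'
import sys
from h import *
# usage: look.py tag  u0 v0 w h scale for side, then top
tag=sys.argv[1]; a=list(map(int,sys.argv[2:]))
ims=[]
for n,(u,v,w,h,s) in zip(("side","top"),(a[:5],a[5:])):
    f=imaging.grab_frame(n)["frame"][v:v+h,u:u+w,::-1]
    cv2.imwrite(f"pics/{tag}_{n}.png",cv2.resize(f,None,fx=s,fy=s,interpolation=cv2.INTER_CUBIC))
s=arm.observe(); print(s['clock'],s['ee_pos'],s['wrist_force'],s['finger_gap'])
E
python3 look.py a 190 150 160 160 3 160 90 170 190 3
```

```text
4.7 [651.02529873 110.62518311 193.74533184] [-0.08253375 -0.29246864  0.33602338] 50.126468024445394
```

View pics/a_side.png

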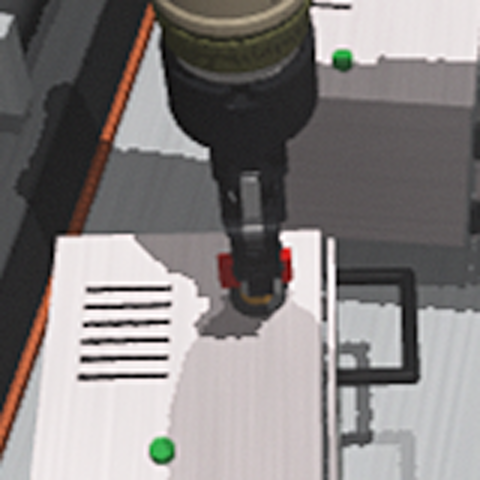

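View pics/a_top.png

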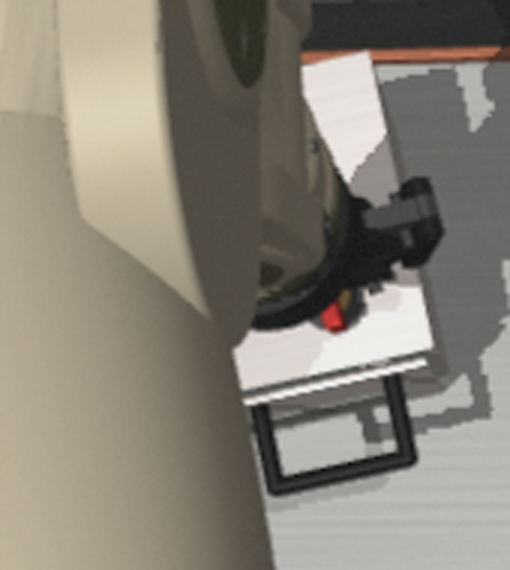

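Side view: the red wing (219–291, 267 in the crop) is centred behind the near finger (~257). I'll descend and close.

carry_out(plan=[[[40,0,0,0.7,0],[30,0,0,0.66,0],[20,0,0,0,0],[5,0,0,0,0],[0,0,0,0,0],[0,0,0,0,0],[0,0,0,0,0]]], grip_force=35)

```text
clock: 5.58
ee_pos: [650.9, 108.4, 158.4]
tool_rot: [[-0.965, -0.264, -0.002], [-0.264, 0.965, -0.004], [0.003, -0.003, -1.0]]
wrist_force: [2.0, -6.3, -6.7]
finger_gap: 17.2
```

carry_out(plan=[[[0,0,0,0,0],[0,0,0,0,0],[0,0,0,0,0]]])

```text
clock: 5.95
ee_pos: [650.9, 108.4, 158.5]
tool_rot: [[-0.965, -0.264, -0.002], [-0.264, 0.965, -0.004], [0.003, -0.003, -1.0]]
wrist_force: [2.1, -5.8, -6.0]
finger_gap: 17.5
```

```bash
python3 look.py b 190 150 160 160 3 160 90 170 190 3; python3 -c "
from h import *;s=arm.observe();print(s['ft_torque'],s['tool_rot'])"
```

```text
6.05 [650.92789868 108.44569538 158.41368971] [ 1.37281496 -6.61324843 -5.78173111] 16.96456816338286
[-1.22790622 -0.37231566  0.0413143 ] [[-0.96461701 -0.26364933 -0.00174603]
 [-0.26364198  0.96461392 -0.00359032]
 [ 0.00263083 -0.00300295 -0.99999203]]
```

View pics/b_side.png

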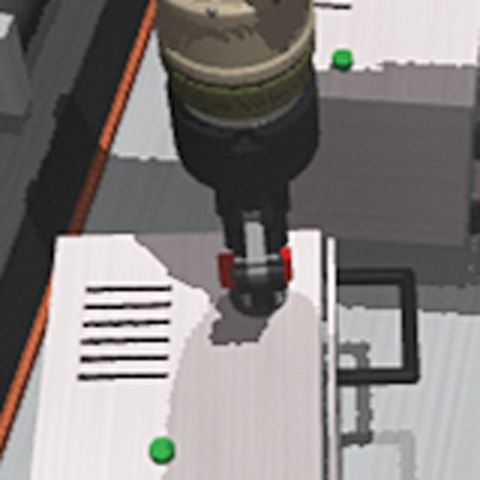

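The gap stopped at 17 mm: the fingertips are gripping the brass boss below the wing, and the reaction force points to -y. I'll open, go up 8 mm, recentre about 2 mm towards -y and close again.

carry_out(plan=[[[35,0,0,0,0],[35,0,0,0,0],[35,0.02,-0.09,-0.34,0],[25,0,0,0,0],[0,0,0,0,0],[0,0,0,0,0],[0,0,0,0,0],[0,0,0,0,0],[0,0,0,0,0]]])

```text
clock: 7.18
ee_pos: [651.5, 108.3, 168.9]
tool_rot: [[-0.964, -0.265, 0.001], [-0.265, 0.964, 0.0], [-0.001, -0.0, -1.0]]
wrist_force: [0.0, -0.3, 5.3]
finger_gap: 8.1
```

carry_out(plan=[[[0,0,0,0,-0.6],[0,0,0,0,-0.8],[0,0,0,0,-1],[0,0,0,0,-1],[0,0,0,0,-1],[0,0,0,0,-1],[0,0,0,0,-1],[0,0,0,0,-1],[0,0,0,0,-1],[0,0,0,0,-1],[0,0,0,0,-1],[0,0,0,0,-1]]])

```text
clock: 8.68
ee_pos: [653.7, 106.5, 169.0]
tool_rot: [[-0.107, -0.994, 0.005], [-0.994, 0.107, -0.003], [0.002, -0.005, -1.0]]
wrist_force: [5.4, -4.5, 2.0]
finger_gap: 8.4
```

```bash
python3 -c "
from h import *;s=arm.observe();print(s['ft_torque'],s['wrist_force'],s['finger_gap'],s['tool_rot'][:,0],np.degrees(np.arctan2(-s['tool_rot'][1,0],-s['tool_rot'][0,0])),s['joint_positions'])"
```

```text
[-1.04906235 -1.13269246 -0.11756645] [ 5.36102733 -4.52518133  2.00142223] 8.419883102559496 [-0.10656428 -0.99430348  0.0021557 ] 83.88268696944803 [  2.39347694  28.77333653  10.16310169  71.11069392  -0.16664698
 -81.48993995]
```

carry_out(plan=[[[0,0,0,0,-1],[0,0,0,0,-1],[0,0,0,0,-0.7],[0,0,0,0,0]]])

```text
clock: 9.18
ee_pos: [654.4, 106.5, 169.0]
tool_rot: [[0.172, -0.985, 0.006], [-0.985, -0.172, -0.003], [0.004, -0.006, -1.0]]
wrist_force: [7.3, -4.9, 0.8]
finger_gap: 8.3
```

```bash
cat > st.py <<'E'
from h import *;s=arm.observe();np.set_printoptions(precision=2,suppress=True)
r=s['tool_rot'];print(s['clock'],s['ee_pos'],'T',s['ft_torque'],'F',s['wrist_force'],s['finger_gap'],np.degrees(np.arctan2(-r[1,0],-r[0,0])),s['joint_positions'])
E
python3 st.py
```

```text
9.175 [654.4  106.5  168.98] T [-0.99 -1.42  0.04] F [ 7.32 -4.86  0.8 ] 8.314930745074964 99.9249574000524 [  2.39  28.79  10.19  71.05  -0.17 -97.54]
```

carry_out(plan=[[[0,0,0,0,-0.3],[0,0,0,0,-0.2],[0,0,0,0,0]]])

```text
clock: 9.55
ee_pos: [654.5, 106.5, 169.0]
tool_rot: [[0.222, -0.975, 0.006], [-0.975, -0.222, -0.002], [0.004, -0.006, -1.0]]
wrist_force: [7.6, -3.9, 0.1]
finger_gap: 8.2
```

```bash
python3 st.py; python3 look.py c 190 150 160 160 3 160 90 170 190 3
```

```text
9.55 [654.48 106.48 168.96] T [-0.83 -1.44 -0.52] F [ 7.57 -3.92  0.12] 8.15572986795584 102.82664201821484 [   2.38   28.8    10.19   71.04   -0.15 -100.45]
9.65 [654.4972557  106.49863906 168.98825751] [ 8.60330417 -4.61506784  1.59987112] 8.032621537715054
```

View pics/c_side.png

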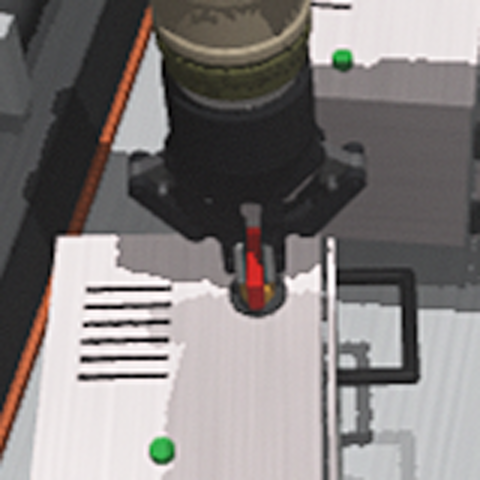

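Torque has jumped to -0.52 Nm, so the key is at its stop, and the wing (255,270 in the crop) is parallel to the panel. Now I'll release it, rise and check.

carry_out(plan=[[[30,0,0,0,0],[30,0,0,0,0],[30,0,0,0,0],[30,0,0,-0.6,0],[30,0,0,-0.8,0],[30,0,0,-0.8,0],[30,0,0,0,0.24],[30,0,0,0,0]]])

```text
clock: 10.65
ee_pos: [651.1, 108.4, 223.1]
tool_rot: [[0.2, -0.98, -0.0], [-0.98, -0.2, 0.0], [-0.0, 0.0, -1.0]]
wrist_force: [0.1, 0.4, 0.0]
finger_gap: 30.3
```

```bash
python3 st.py; python3 look.py d 190 150 160 160 3 160 90 170 190 3
```

```text
10.65 [651.06 108.35 223.14] T [0.   0.05 0.02] F [0.11 0.39 0.04] 30.340326793098697 101.52607465350764 [  2.48  27.93  16.38  78.46   0.   -99.04]
10.75 [650.66117372 108.30590343 222.32648971] [ 0.17414203  0.128857   -0.22663649] 30.077850977271474
```

View pics/d_side.png

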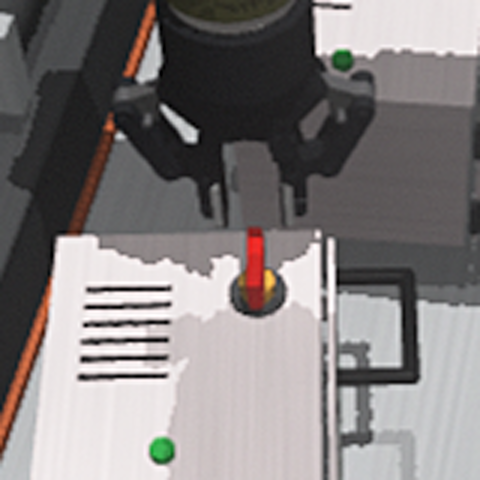

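View pics/d_top.png

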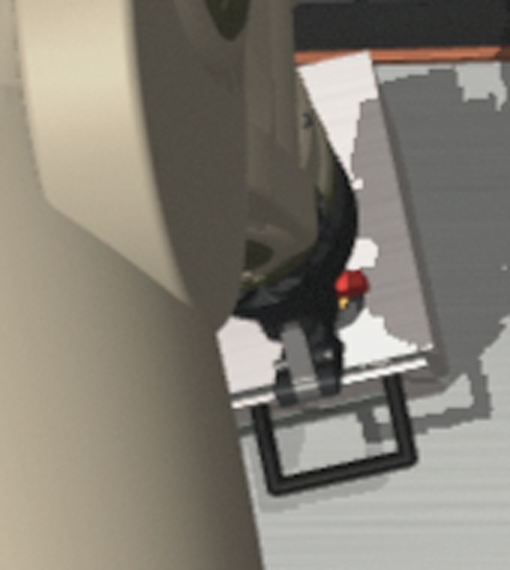

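The red wing now lies along the panel (side crop 255,229–305), and the panel is still shut. Next, the handle bar.

carry_out(plan=[[[40,-0.17,0.85,0,0],[40,-0.17,0.85,0,0],[40,-0.17,0.86,0,0],[40,-0.17,0.86,0,0],[40,0,0,0.8,0],[40,0,0,0.8,0],[40,0,0,0.6,0],[40,0,0,0,0]]])

```text
clock: 11.75
ee_pos: [562.8, 107.8, 166.6]
tool_rot: [[0.2, -0.98, -0.003], [-0.98, -0.2, -0.0], [-0.001, 0.003, -1.0]]
wrist_force: [-0.4, 0.4, 0.2]
finger_gap: 40.2
```

```bash
python3 st.py; python3 look.py e 190 150 160 160 3 160 90 170 190 3
```

```text
11.75 [562.84 107.76 166.58] T [ 0.04 -0.01  0.  ] F [-0.35  0.4   0.17] 40.18411076706188 101.54211900707055 [  2.81  19.38  -4.52  66.3    0.   -98.73]
11.85 [564.12722557 107.83025875 168.42210789] [ 0.17543557  0.12091879 -0.58344834] 40.104368795972725
```

View pics/e_side.png

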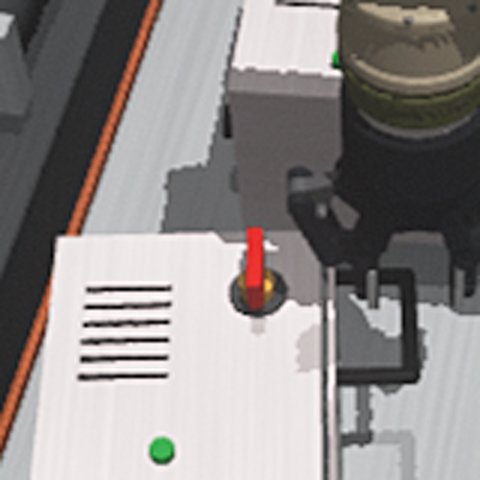

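View pics/e_top.png

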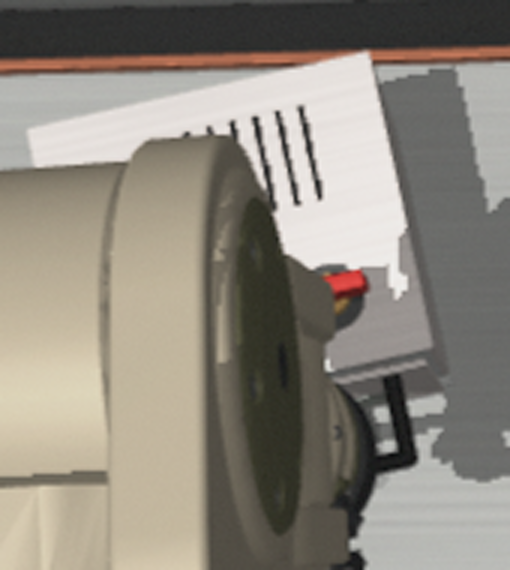

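carry_out(plan=[[[32,0,0,0.2,0],[30,0,0,0.4,0],[30,0,0,0.6,0],[30,0,0,0.64,0],[22,0,0,0,0],[20,0,0,0,0]]], grip_force=25)

```text
clock: 12.6
ee_pos: [564.0, 107.8, 122.2]
tool_rot: [[0.2, -0.98, -0.0], [-0.98, -0.2, 0.0], [-0.0, 0.0, -1.0]]
wrist_force: [0.2, -0.7, 0.2]
finger_gap: 20.1
```

```bash
python3 st.py; python3 look.py f 190 150 160 160 3 160 90 170 190 3
```

```text
12.6 [563.99 107.81 122.19] T [0.   0.02 0.05] F [ 0.22 -0.69  0.18] 20.119264399116183 101.53994649161851 [  2.81  20.95  -8.73  60.33   0.   -98.73]
12.7 [564.46599155 107.84211177 122.84409214] [-0.06454892 -0.30829266  0.44209288] 19.99908025343884
```

View pics/f_side.png

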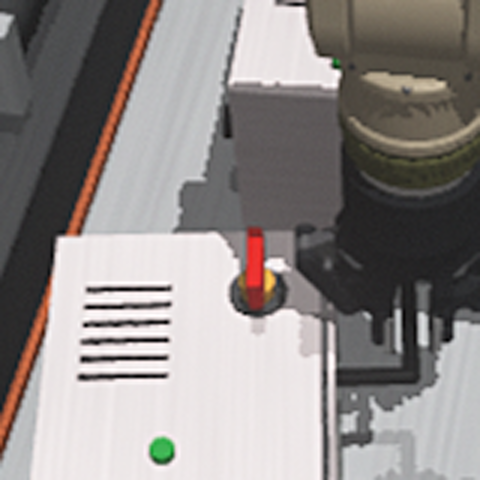

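Bar (410,350) lies between the fingers (378 and 447). I'll start the swing about the hinge at 5° per row.

carry_out(plan=[[[16,0,0,0,0],[16,-0.09,0.2,0,0.42],[16,-0.18,0.39,0,0.83],[16,-0.18,0.39,0,0.83],[16,-0.18,0.39,0,0.83],[16,0,0,0,0]]])

```text
clock: 13.45
ee_pos: [528.3, 120.7, 122.8]
tool_rot: [[-0.102, -0.995, 0.001], [-0.995, 0.102, 0.0], [-0.0, -0.001, -1.0]]
wrist_force: [0.6, -0.1, 0.0]
finger_gap: 16.0
```

```bash
python3 st.py; python3 look.py g 190 150 200 180 3 160 90 170 190 3
```

```text
13.45 [528.34 120.68 122.79] T [-0.02 -0.01  0.01] F [ 0.64 -0.1   0.01] 16.00690433224391 84.17190480754962 [  4.38  17.56 -13.56  58.85   0.   -79.8 ]
13.55 [528.98900333 120.35886634 122.65898129] [-0.21134275  0.40400078  0.68905623] 15.877532055009484
```

View pics/g_side.png

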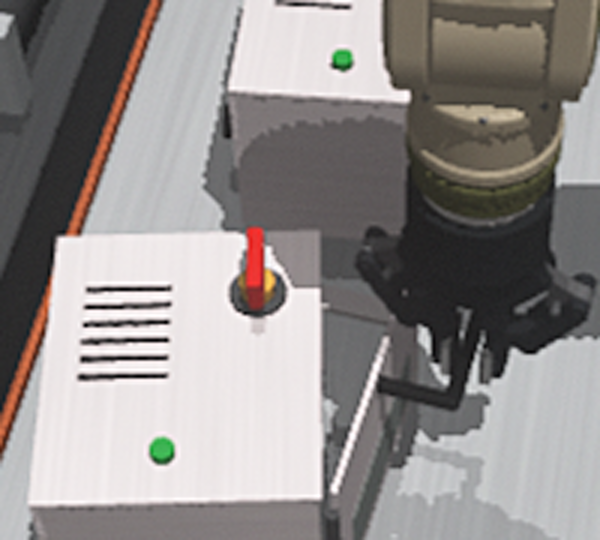

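The panel is opening (its edge runs from (385,340) to (335,490) in the crop). I'll continue the arc.

carry_out(plan=[[[16,-0.18,0.39,0,0.83],[16,-0.18,0.39,0,0.83],[16,-0.18,0.39,0,0.83],[16,-0.18,0.39,0,0.83],[16,-0.18,0.39,0,0.83],[16,-0.18,0.39,0,0.83],[16,-0.18,0.39,0,0.83],[16,-0.18,0.39,0,0.83],[16,-0.09,0.2,0,0.42],[16,-0.09,0.2,0,0.42],[16,0,0,0,0]]])

```text
clock: 14.92
ee_pos: [469.3, 193.6, 122.4]
tool_rot: [[-0.774, -0.633, 0.0], [-0.633, 0.774, 0.0], [-0.0, -0.0, -1.0]]
wrist_force: [0.1, -0.5, -0.3]
finger_gap: 16.1
```

```bash
python3 st.py; python3 look.py i 190 150 200 180 3 130 90 200 190 3
```

```text
14.925 [469.29 193.58 122.4 ] T [-0.02  0.01 -0.05] F [ 0.14 -0.5  -0.26] 16.08974712720505 39.29280494336207 [ 13.35  14.05 -18.44  57.49   0.   -25.94]
15.025 [469.07729283 193.31567516 122.27000208] [0.19065776 0.22921378 0.9966682 ] 16.106087892701225
```

View pics/i_side.png

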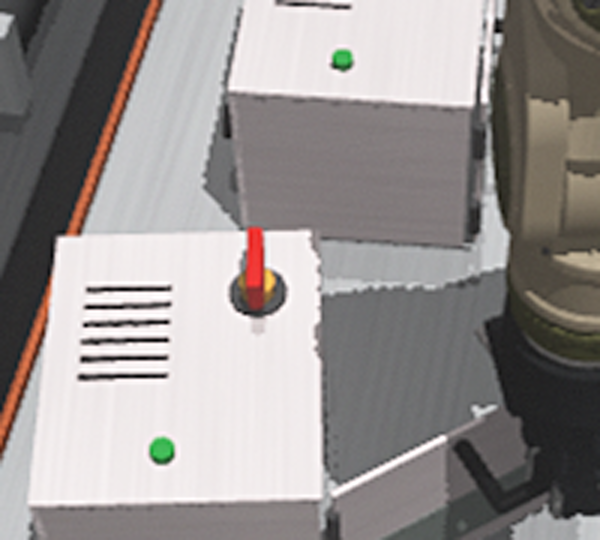

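View pics/i_top.png

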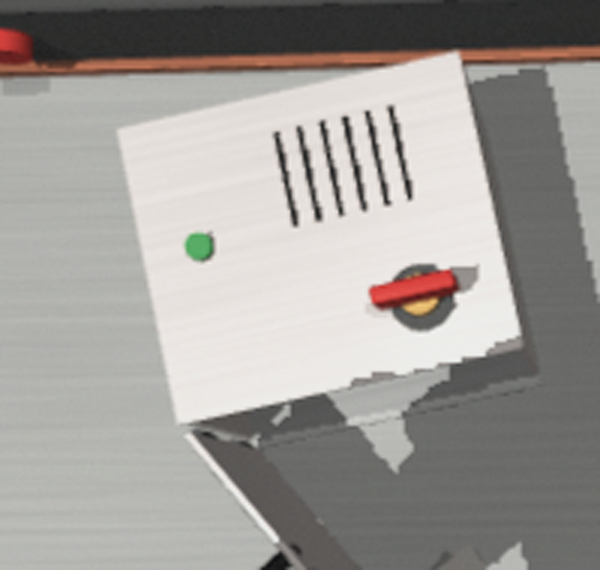

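The panel is open by about 61° (top edge from (190,435) to (290,555)), and the key wing is parallel to the roof's front edge. Now I'll open the fingers and rise straight up.

carry_out(plan=[[[22,0,0,0,0],[22,0,0,0,0],[22,0,0,-0.5,0],[22,0,0,-0.8,0],[22,0,0,-1,0],[22,0,0,-1,0],[22,0,0,-1,0],[22,0,0,-1,0],[22,0,0,-1,0],[22,0,0,-1,0],[22,0,0,0,0],[22,0,0,0,0]]])

```text
clock: 16.52
ee_pos: [468.7, 193.4, 304.6]
tool_rot: [[-0.775, -0.632, -0.0], [-0.632, 0.775, 0.0], [0.0, 0.0, -1.0]]
wrist_force: [-0.3, -0.3, -0.8]
finger_gap: 21.9
```

```bash
python3 st.py; python3 look.py j 120 80 300 300 2 80 90 440 260 2 >/dev/null
```

```text
16.525 [468.67 193.43 304.56] T [-0.02  0.04 -0.01] F [-0.31 -0.35 -0.77] 21.851763720623083 39.206150775690105 [ 13.35   9.71   2.12  82.41   0.   -25.86]
```

View pics/j_side.png

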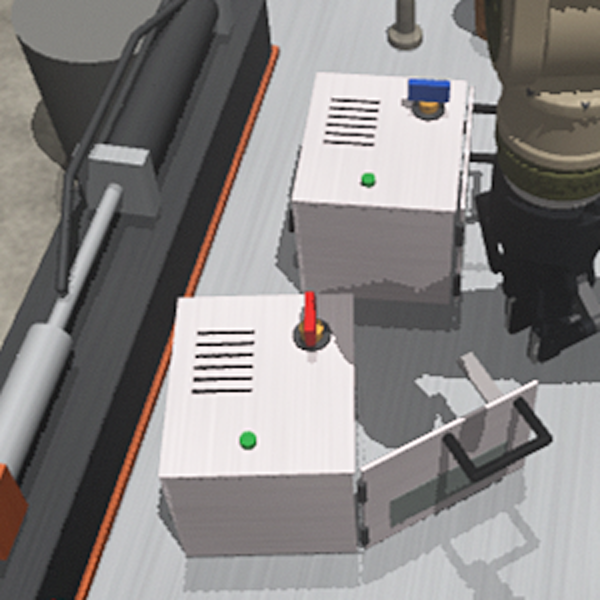

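View pics/j_top.png

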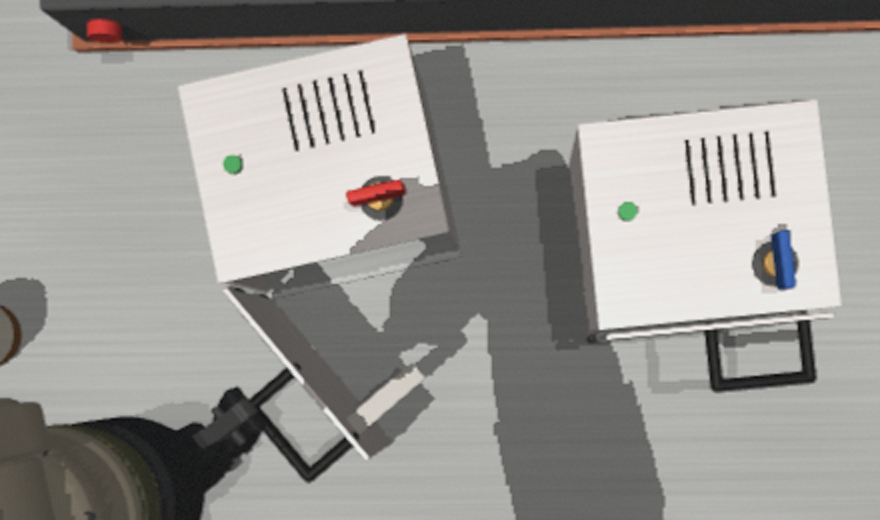

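Panel at about 62° and handle free; the blue box is unchanged. I'll check the red key's angle more closely.

Run:
```python
from h import *
fr=imaging.grab_frame("top")["frame"]
im=fr.astype(int); m=((im[...,0]>120)&(im[...,1]<60)&(im[...,2]<60))
m[:, :240]=0; m[:,310:]=0; m[:150]=0; m[230:]=0
ys,xs=np.nonzero(m); pts=np.c_[xs,ys].astype(np.float32)
vx,vy,x0,y0=cv2.fitLine(pts,cv2.DIST_L2,0,.01,.01).ravel(); 
a=atz('top',(x0-15*vx,y0-15*vy),187);b=atz('top',(x0+15*vx,y0+15*vy),187);d=b-a
print(len(xs),cv2.minAreaRect(pts),'wing',np.degrees(np.arctan2(d[0],-d[1])),a,b, 'box edges from corners: FR-FL',np.degrees(np.arctan2(36,176.5)))
c=fr[160:215,235:310,::-1]; cv2.imwrite("pics/key.png",cv2.resize(c,None,fx=8,fy=8,interpolation=cv2.INTER_CUBIC))
```

```text
31 ((268.0588684082031, 184.73529052734375), (5.820855140686035, 25.951313018798828), 75.96376037597656) wing 16.55668452389879 [646.39840913 129.82352013 187.        ] [658.80879245  88.07847163 187.        ] box edges from corners: FR-FL 11.528260462794103
```

View pics/key.png

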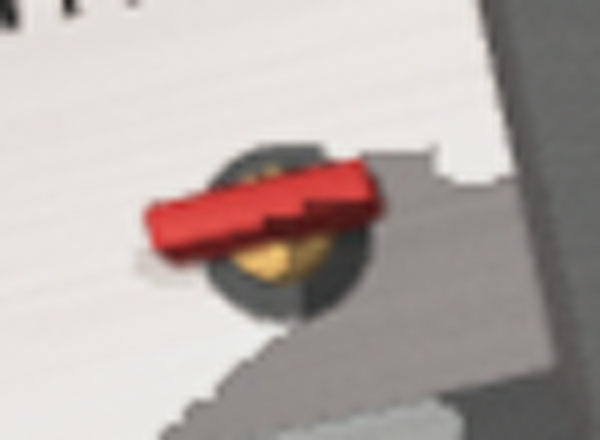

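The wing's upper edge, (150,207)→(368,160), slopes 12.2°, matching the roof's front edge at about 12.6°. The key is at its stop, so I'll hand in.

```bash
python3 st.py; python3 -c "
from rig import arm; print(arm.finish_job())"
```

```text
16.675 [468.33 193.36 303.83] T [-0.02 -0.04  0.01] F [-0.87 -0.8   0.89] 22.324146922492506 39.203046014444226 [ 13.35   9.75   2.07  82.41   0.01 -25.86]
the job is handed in; nothing more can be done
None
```

I turned the red key anticlockwise to its stop, swung that box's panel open to about 62° by its black handle, let go, and handed the job in at 16.7 s.

- **Key:** the torque jumped to about 0.5 Nm at the stop. In the last enlarged picture the wing's upper edge slopes 12.2° and the roof's front edge about 12.6°, so they are parallel. One automatic colour fit gave 16.6° instead of about 11.5°. It used only 31 pixels, partly in shadow, so I trusted the edges read by eye and the torque.
- **First grasp:** it was too low and closed on the brass boss under the wing, with about 9 N of force. I opened, went up 8 mm, recentred and gripped the wing properly.
- **Panel:** it read about 61° before I let go and about 62° after, so it stayed open.
- **Blue box:** its key still looks locked and its panel shut in the last pictures, and the arm never went near it.
- **Arm at hand-in:** the fingertips were at z = 304 mm, well above the handle, and the wrist force was under 2 N.

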